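# Right a tipped parts bin and hang it by its bail on the free hook

## Task

A small parts bin with a steel carrying bail has been left tipped over on its side on the bench. Set it upright on its base on the bench and let go of it; then take it by its bail and hang it by the bail on the hook of the stand that is still empty, behind the upturned tip, so that it hangs freely and still. Leave the other bin hanging on its own hook, and do not shift the drive unit, the transformer or the capacitor.

Things in the scene. Friction and masses are not known exactly. Their poses are not given: they have to be found in the camera images.
- bin: Small open blue plastic bin with a stiff steel bail (carrying hoop). Body 64 mm along x, 58 mm along y, 70 mm high (z), walls 3 mm, 0.2 kg. Origin: centre of the underside; z from base to bail. It starts lying on one of the two sides that face along its x: x axis points up, z level and roughly towards the robot, origin 32 mm above the bench.
- bin_bail (a point): Middle of the bar of that bin's bail, on the bar's axis, 122 mm from the base. The bail lies in the bin's y-z plane: a straight bar, 10 mm thick, along y from -56 to 56 mm at z = 122; at its ends legs go straight down to z = 88, then slope in to the middles of the two walls at y = +-29, z = 62. Same axes as the bin.
- hung_bin: A second bin of the very same make, already hanging by its bail on one of the two hooks. Same sizes, origin and axes. It stays there.
- hung_bail (a point): Middle of the hung bin's bail bar, on the bar's axis.
- stand_1: Fixed hook stand. Dark base plate 12 mm thick from x = -95 to 55 mm, 110 mm wide; white 20 x 20 mm post at the origin, 220 mm high; steel hook arm, 8 mm thick, axis at z = 200 mm, level along -x (roughly towards the robot) to x = -90 mm, its tip turned up to z = 226 mm. Origin: under the post, at bench height. The hook of this stand is empty at the start.
- stand_2: Fixed hook stand. Dark base plate 12 mm thick from x = -95 to 55 mm, 110 mm wide; white 20 x 20 mm post at the origin, 220 mm high; steel hook arm, 8 mm thick, axis at z = 200 mm, level along -x (roughly towards the robot) to x = -90 mm, its tip turned up to z = 226 mm. Origin: under the post, at bench height. The hook of this stand carries the hung bin. Which of the stands is on the left varies.
- stand_1_seat (a point): Point on top of the empty hook's arm, 50 mm from the post, 204 mm above the bench; a bail bar resting there has its axis 5 mm higher. Axes as the stand's: x runs from the tip to the post.
- stand_2_seat (a point): The same point on the hook of the other stand.
- drive: White plastic drive unit with dark vents, box 70 (x) x 90 (y) x 85 mm high, loose. Origin: centre of the underside. Bystander.
- transformer: Transformer, dark steel core 60 (x) x 66 (y) x 56 mm, with a copper winding to 62 mm high, loose. Origin: centre of the underside. Bystander.
- capacitor: Upright aluminium can capacitor, 48 mm diameter, 78 mm high with its two terminals, loose. Origin: centre of the underside. Bystander.
Things that resemble listed ones, but are neither listed nor needed, are in the scene too. What is shaped like the bin but pink is not meant.

How it is judged:
By the outcome, as a careful person would: the job done as asked, in the order asked, and still so for the second after the job is handed in, with the robot touching nothing.
It also fails if it takes over 70 s, if anything falls off the work surface, if the arm or the gripper's body presses on something with over 40 N, if the wrist force passes 120 N, or if a joint passes its speed limit or range.

## Robot

A 6-joint arm with a two-finger parallel gripper is mounted at the origin on the work surface. World frame = base frame: x ahead of the robot, y to its left, z up, the work surface at z = 0. Lengths are in m, angles in rad, forces in N, time in s.
With the tool pointing down it reaches from about 0.3 to 0.775 m from the base axis. Payload 14.6 kg.
Tool frame: the origin (TCP) lies at the very end of the fingers, on their centre line; the grasp point (between the pads) lies 19 mm behind it; z points along the fingers, y is the line along which they close (so a half turn about z gives the same grasp; the last joint's range is limited). The gripper opens to 94 mm and grips with 3 to 60 N. Pads are 16 mm wide; open, the fingers measure 119 mm over their backs; the gripper's body (75 mm by 177 mm) begins 78 mm behind the grasp point.
Start: joints at [-1.29, 0.3, 1.521, -0, 1.321, -0.067], TCP at [0.187, -0.517, 0.205] pointing down, gripper open.
Joint ranges: [-3.03, 3.03], [-0.79, 2.21], [0.23, 2.52], [-1.04, 4.18], [0, 3.07], [-2.55, 2.55]. Speed limits (rad/s): [2.22, 2.22, 2.57, 3.14, 3.14, 3.14].

## Interface

Orientations are given as [roll, pitch, yaw] about the fixed x, y, z axes, in that order (R = Rz(yaw) Ry(pitch) Rx(roll)).
In Python, from station import ctrl gives the robot as it stands. The module is installed in compiled form; this text tells all that it offers.
- The arm moves only by the tool step_arm, never from a script. Its argument "deltas" is a list of rows, each an object with "dp": the shift along the tool's x, y, z scaled (see below), a list of three; "twist": the turn about the tool's z scaled (see below). In form: [{"dp": [tx, ty, tz], "twist": twist}, ...]. A call has 1 to 12 rows; each row shifts and turns the commanded pose from where the row before left it, along the tool's axes as they then stand; what a row does not reach is not made up. The controller multiplies each number of a shift by 0.04 m and each number of a turn by 4 degrees. A row lasts 1/10 s, in which the tool goes at most 50 mm and 8.59 degrees, less where a joint would pass 70% of its speed; a pose out of reach is approached as far as the arm can. A call with a number of a shift or a turn outside -1 to 1 is refused whole. A call with a gripper value outside its range is refused whole. "gripper" is the opening, from -1 (shut) to 1 (fully open), set as the call begins (left out, the last holds). The fingers move at their own pace and stop on an object; "squeeze" is the grip in N (left out, the last holds). Time passes only in rows, so rows that do not move let the fingers close. It gives the time, the measured TCP pose, the force, the opening and the grip force at its end, in the units of the state.
- ctrl.get_obs(): the state, without advancing time (a new reading comes with each control period).
- ctrl.camera(name): name is "scene" or "top"; returns (picture, depth): 384x512x3 uint8, red, green, blue; 384x512 float32, m along the optical axis (not along the pixel's ray), 0 where there is no reading.
- ctrl.get_calibration(name): a dict with "fx", "fy", "cx", "cy" (pixels), "world_to_cam" (4x4, takes a point from world to camera coordinates). Camera axes: x right, y down, z forward; pixel columns grow to the right and rows downward; lengths in m; the calibration is good to about 2 mm. A picture is of the moment at which its call begins. get_calibration takes no time and is no camera call.
- ctrl.hand_in(): hands the job in; it is judged then, once.
Trained networks look in the newest picture that a camera, given by its name, has taken for a name from the list of things; names that differ only in an ending like _2 or _b are one class to them, and where a whole thing is asked for, a point or a joint stands for the part that bears it (a point fixed in the world has none). Each returns a list of dicts, best first, with "conf" (0 to 1); they miss things now and then, are a little off and sometimes report something else, mostly with a low value. They report only what shows in the picture. A call takes as long as a camera call. They do not tell look-alikes from the thing itself.
- ctrl.spot_in(camera, label): "rect" ([left, top, right, bottom] as shares, 0 to 1, of the picture: columns of its width, rows of its height, round what is visible of it).
- ctrl.cut_out(camera, label): "pixels" (384x512 bool, what is visible of it) and "rect" ([left, top, right, bottom] as shares, 0 to 1, of the picture: columns of its width, rows of its height, round what is visible of it).
The state is a dict: "time_s": time; "qpos": joint angles; "joint_vel": joint speeds; "tau": joint torques, N m; "ee_pos": TCP position; "eef_rot": TCP orientation; "force": force on the tool from outside, world axes, zero at the start; "moment": the same for the moment, N m; "grip_width": finger opening in m; "grip_force": force on a finger pad.
Only numpy, scipy, OpenCV 4.12 (cv2) and the standard library are available. Lean on these libraries where they do the work, as an engineer would, in place of code of your own. Each camera call takes 0.05 s, during which the arm holds its last target. There are 200 camera calls.

## Working session

There is one attempt and no reset: what is moved stays moved. The work goes in short steps, Python scripts to look and compute and a tool call to move; the robot and the scene stay as the last step left them, time stands still between calls to the robot, and variables do not carry over. Pictures are saved under pics/ and viewed, at most 10 in all, crops included, and the job is handed in when it is done.

Besides the shell and the picture viewer there is one more tool, called after "Emit:" by a JSON object that holds its "op" and its "data", one argument or row to a line. step_arm: Moves the arm, as the interface text tells. Its arguments: {"type":"object","properties":{"deltas":{"type":"array"},"gripper":{"type":"number"},"squeeze":{"type":"number"}},"required":["deltas"]}

```bash
mkdir -p pics
cat > h.py <<'E'
import numpy as np, cv2
from station import ctrl
def shot(name, fn=None):
    p,d=ctrl.camera(name)
    if fn: cv2.imwrite('pics/'+fn, cv2.cvtColor(p,cv2.COLOR_RGB2BGR))
    return p,d
def world(name,d):
    c=ctrl.get_calibration(name); T=np.linalg.inv(np.array(c['world_to_cam']))
    v,u=np.mgrid[:384,:512]
    P=np.stack([(u-c['cx'])/c['fx']*d,(v-c['cy'])/c['fy']*d,d,np.ones_like(d)],-1)@T.T
    P=P[...,:3]; P[d==0]=np.nan
    return P
E
python3 - <<'E'
from h import *
o=ctrl.get_obs(); print(o)
ims=[]
for n in ['scene','top']:
    p,d=shot(n); ims.append(p); P=world(n,d); np.save(n+'0.npy',P)
    c=ctrl.get_calibration(n); print(n,c)
    for l in ['bin','stand_1','drive','transformer','capacitor','bin_bail']:
        for r in ctrl.cut_out(n,l)[:4]:
            m=r['pixels']; q=P[m]; q=q[~np.isnan(q[:,0])]
            print(l,round(r['conf'],2),(np.array(r['rect'])*[512,384,512,384]).astype(int),m.sum(),np.percentile(q,[3,50,97],axis=0).round(3).tolist(),p[m].mean(0).astype(int))
for n,i in zip('st',ims): cv2.imwrite(f'pics/{n}0.png',cv2.resize(i[...,::-1],(768,576)))
E
```

```text
{'time_s': 0.0, 'qpos': array([-1.28958023e+00,  3.00457485e-01,  1.52160628e+00, -3.61715924e-05,
        1.32073874e+00, -6.65564772e-02]), 'joint_vel': array([-0.00133439, -0.00059188, -0.00104918, -0.00058449, -0.00094717,
        0.00115785]), 'tau': array([-2.28981611e-03, -5.31809413e+01, -3.52736485e+01,  7.07020448e-02,
        2.44333141e-02, -1.24155740e-04]), 'ee_pos': array([ 0.18737416, -0.5167958 ,  0.20488316]), 'eef_rot': array([-3.14038315e+00, -4.55055683e-05,  3.47781520e-01]), 'force': array([-0.29957992,  0.20994591, -0.7979909 ]), 'moment': array([-0.018718  ,  0.03936346, -0.02749522]), 'grip_force': 0.0, 'grip_width': 0.0944839928497319}
scene {'fx': 483.23832254292756, 'fy': 483.23832254292756, 'cx': 251.86977252923475, 'cy': 182.66186046785398, 'world_to_cam': array([[ 0.18825419,  0.98205005, -0.01174976, -0.11537017],
       [ 0.83426388, -0.16621423, -0.52571532, -0.40268266],
       [-0.51823174,  0.08916571, -0.85057942,  1.69142195],
       [ 0.        ,  0.        ,  0.        ,  1.        ]])}
bin 0.67 [174 150 227 193] 932 [[0.388, -0.183, 0.001], 
[... 1650 characters left out ...]
9 216] 1031 [[0.55, 0.169, 0.009], [0.63, 0.214, 0.014], [0.693, 0.279, 0.221]] [100 102 106]
drive 0.56 [181 230 219 263] 805 [[0.401, 0.085, 0.051], [0.441, 0.128, 0.085], [0.481, 0.174, 0.089]] [184 185 185]
transformer 0.72 [336 141 366 169] 623 [[0.684, -0.367, -0.0], [0.712, -0.328, 0.056], [0.749, -0.299, 0.065]] [119  97  88]
capacitor 0.72 [128 229 151 242] 315 [[0.456, 0.293, 0.003], [0.477, 0.31, 0.07], [0.499, 0.337, 0.079]] [164 165 166]
bin_bail 0.93 [258 218 307 266] 800 [[0.383, -0.172, 0.005], [0.423, -0.131, 0.062], [0.507, -0.048, 0.068]] [200 155 184]
bin_bail 0.75 [323 192 363 239] 863 [[0.463, -0.345, 0.002], [0.533, -0.278, 0.061], [0.583, -0.234, 0.068]] [ 97 124 176]
```

View pics/s0.png

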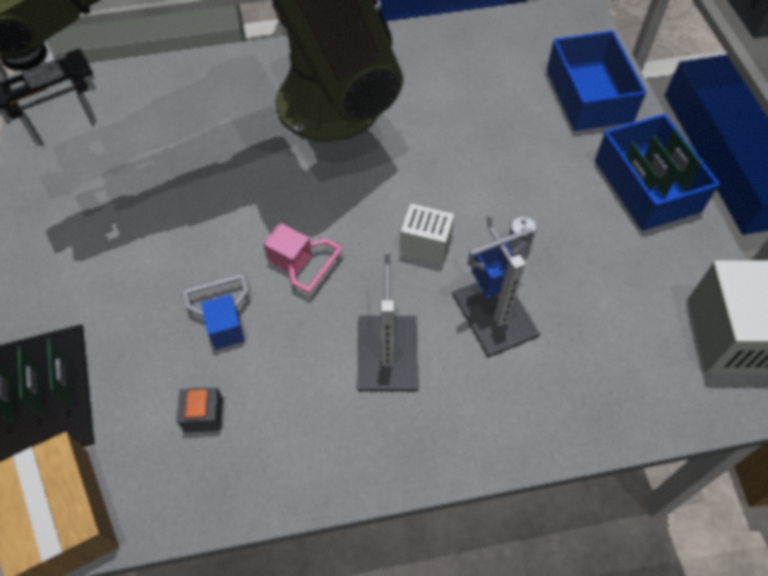

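View pics/t0.png

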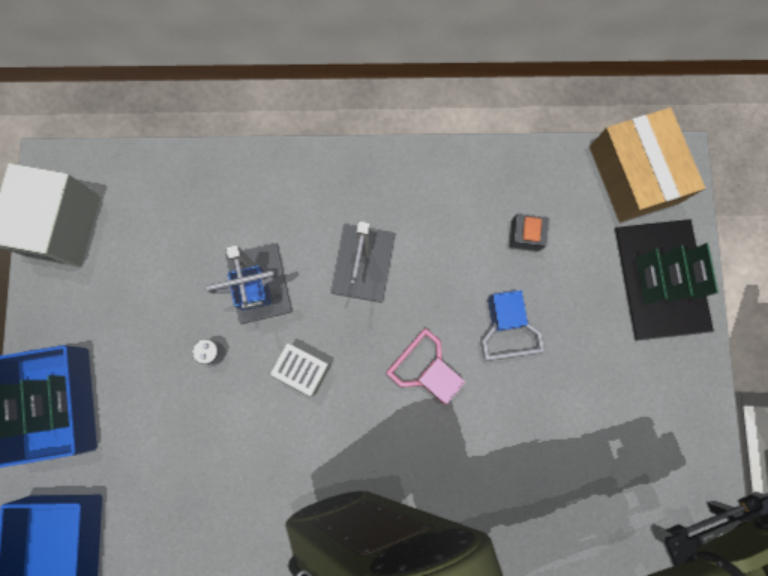

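The blue bin lies at about (510,310) in the top view with its bail towards the robot. The empty stand is the middle one, with its post top at (362,228), and the pink look-alike at (430,370) is to be left alone. Next I measure the bin and the stand precisely.

Run:
```python
from h import *
for n in ['top','scene']:
    P=np.load(n+'0.npy'); x,y,z=P[...,0],P[...,1],P[...,2]
    R=(x>.40)&(x<.64)&(y>-.40)&(y<-.19)
    f=P[R&(z>.058)&(z<.075)]
    print(n,'face',len(f),cv2.minAreaRect((f[:,:2]*1000).astype(np.float32)),np.median(f[:,2]))
    b=P[R&(z>.022)&(z<.045)&(x<.487)]
    (cx,cy),(w,h),a=r=cv2.minAreaRect((b[:,:2]*1000).astype(np.float32)); print('bar',len(b),r,np.median(b[:,2]),np.percentile(b[:,2],95))
    S=(x>.5)&(x<.78)&(y>-.1)&(y<.12)
    a=P[S&(z>.188)&(z<.209)]; print('arm',len(a),np.median(a,0)); 
    if len(a)>10:
        l=cv2.fitLine(a[:,:2].astype(np.float32),cv2.DIST_HUBER,0,.001,.001).ravel(); print('line',l,np.degrees(np.arctan(l[1]/l[0])),np.percentile(a,[2,98],0).round(4).tolist())
    t=P[S&(z>.214)&(x>.64)]; print('post',len(t),np.median(t,0),cv2.minAreaRect((t[:,:2]*1000).astype(np.float32)) if len(t)>3 else 0)
    t=P[S&(z>.212)&(x<.62)]; print('tip',len(t),np.median(t,0) if len(t) else 0)
    p=P[S&(z>.007)&(z<.017)]; print('plate',cv2.minAreaRect((p[:,:2]*1000).astype(np.float32)))
```

```text
top face 469 ((552.8359985351562, -281.0021057128906), (70.05661010742188, 59.04660415649414), 7.453508377075195) 0.06425730060730528
bar 168 ((470.7493591308594, -290.2428283691406), (30.00502586364746, 122.2545166015625), 0.7630188465118408) 0.03644399664849529 0.04103508322509513
arm 100 [0.63818923 0.01449512 0.20363005]
line [ 0.9789445  -0.20412666  0.6381368   0.01346512] -11.7783785 [[0.5981, -0.0016, 0.194], [0.6757, 0.0229, 0.208]]
post 59 [0.68088944 0.0058428  0.22058719] ((681.3942260742188, 5.09152889251709), (19.38408088684082, 19.99559211730957), 78.77375793457031)
tip 10 [0.58638689 0.02458975 0.22568123]
plate ((653.6956787109375, 21.074111938476562), (252.48709106445312, 192.62997436523438), 0.1745762974023819)
scene face 492 ((553.2869262695312, -283.6159362792969), (73.45551300048828, 57.73200225830078), 7.669098377227783) 0.06418626208269873
bar 173 ((470.25579833984375, -293.4156188964844), (122.61244201660156, 31.02635955810547), 89.55158233642578) 0.03579428195811851 0.039937726360133353
arm 122 [0.64297224 0.01101092 0.20316646]
line [ 0.98369443 -0.1798478   0.64553916  0.0098861 ] -10.360894 [[0.5925, -0.0068, 0.1903], [0.6923, 0.0204, 0.2083]]
post 69 [0.68234409 0.00279869 0.22060119] ((681.6517944335938, 3.0757017135620117), (16.750083923339844, 21.496952056884766), 78.63755798339844)
tip 17 [0.5875058  0.02078497 0.22249961]
plate ((637.0132446289062, 11.925277709960938), (205.9792022705078, 259.6155090332031), 87.7101821899414)
```

Emit:
{"op": "step_arm", "data": {
  "deltas": [
    {"dp": [0, 0, 0], "twist": -1},
    {"dp": [0, 0, 0], "twist": -1},
    {"dp": [0, 0, 0], "twist": -1},
    {"dp": [0, 0, 0], "twist": -1},
    {"dp": [0, 0, 0], "twist": -1},
    {"dp": [0, 0, 0], "twist": -1},
    {"dp": [0, 0, 0], "twist": -1},
    {"dp": [0, 0, 0], "twist": -1},
    {"dp": [0, 0, 0], "twist": -1},
    {"dp": [0, 0, 0], "twist": -1},
    {"dp": [0, 0, 0], "twist": -1},
    {"dp": [0, 0, 0], "twist": -1}
  ],
  "gripper": 0.0
}}

```text
time_s: 1.9
ee_pos: [0.1875, -0.5171, 0.2054]
eef_rot: [-3.142, -0.0, 1.188]
force: [-0.1, 0.1, 0.6]
grip_width: 0.0471
grip_force: 0.0
```

Emit:
{"op": "step_arm", "data": {
  "deltas": [
    {"dp": [0, 0, 0], "twist": -1},
    {"dp": [0, 0, 0], "twist": -1},
    {"dp": [0, 0, 0], "twist": -1},
    {"dp": [0, 0, 0], "twist": -1},
    {"dp": [0, 0, 0], "twist": -1},
    {"dp": [0, 0, 0], "twist": -1},
    {"dp": [0, 0, 0], "twist": -1},
    {"dp": [0, 0, 0], "twist": -0.4},
    {"dp": [0, 0, 0], "twist": 0}
  ]
}}

```text
time_s: 2.8
ee_pos: [0.1874, -0.517, 0.2055]
eef_rot: [3.142, -0.0, 1.702]
force: [-0.4, 0.3, -0.3]
grip_width: 0.0472
grip_force: 0.0
```

```bash
cat >> h.py <<'E'
from scipy.spatial.transform import Rotation as Ro
def goto(p):
    o=ctrl.get_obs(); R=Ro.from_euler('xyz',o['eef_rot'])
    d=R.inv().apply(np.array(p)-o['ee_pos'])
    print('yaw',np.degrees(o['eef_rot'][2]).round(2),'ee',o['ee_pos'].round(4),'units',(d/.04).round(3),'t',o['time_s'],'w',o['grip_width'],'F',o['force'].round(1))
E
python3 -c "
from h import *
goto([.4668,-.2939,.1])"
```

```text
yaw 97.5 ee [ 0.1874 -0.517   0.2055] units [4.619 7.652 2.636] t 2.8 w 0.047157677132376286 F [-0.4  0.3 -0.3]
```

Emit:
{"op": "step_arm", "data": {
  "deltas": [
    {"dp": [0.462, 0.765, 0.0], "twist": 0},
    {"dp": [0.462, 0.765, 0.0], "twist": 0},
    {"dp": [0.462, 0.765, 0.0], "twist": 0},
    {"dp": [0.462, 0.765, 0.2], "twist": 0},
    {"dp": [0.462, 0.765, 0.4], "twist": 0},
    {"dp": [0.462, 0.765, 0.4], "twist": 0},
    {"dp": [0.462, 0.765, 0.4], "twist": 0},
    {"dp": [0.462, 0.765, 0.4], "twist": 0},
    {"dp": [0.462, 0.765, 0.4], "twist": 0},
    {"dp": [0.462, 0.765, 0.4], "twist": 0},
    {"dp": [0, 0, 0], "twist": 0},
    {"dp": [0, 0, 0], "twist": 0}
  ]
}}

```text
time_s: 4.0
ee_pos: [0.4667, -0.2934, 0.1012]
eef_rot: [-3.141, -0.0, 1.702]
force: [0.1, 0.2, 0.5]
grip_width: 0.047
grip_force: 0.0
```

Run:
```python
from h import *
goto([.4668,-.2939,.0145])
p,d=shot('scene'); P=world('scene',d)
q=p[150:260,90:200]
p2,d2=shot('top')
cv2.imwrite('pics/a1.png',cv2.resize(np.hstack([q,p2[160:270,280:390]])[...,::-1],None,fx=3.4,fy=3.4))
```

```text
yaw 97.54 ee [ 0.4667 -0.2934  0.1012] units [-1.400e-02  1.000e-03  2.167e+00] t 4.0 w 0.046991286730329616 F [0.1 0.2 0.5]
```

View pics/a1.png

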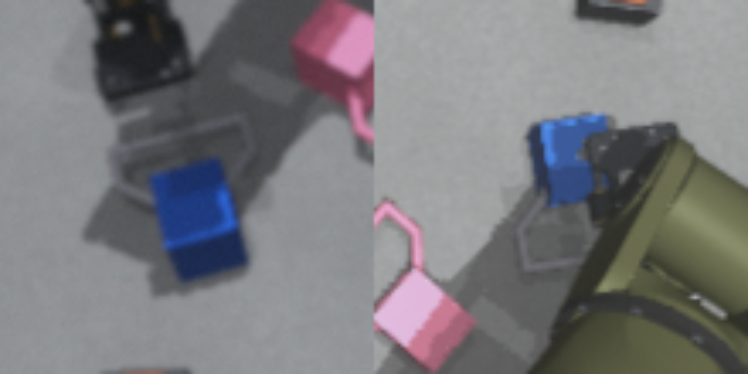

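The left half (scene) shows the gripper above the bail bar, with the bail at about (120–250, 150). The right half (top) shows the arm partly hiding the bail. The bin hasn't moved, so I descend and close lightly.

Emit:
{"op": "step_arm", "data": {
  "deltas": [
    {"dp": [0, 0, 0.5], "twist": 0},
    {"dp": [0, 0, 0.5], "twist": 0},
    {"dp": [0, 0, 0.5], "twist": 0},
    {"dp": [0, 0, 0.4], "twist": 0},
    {"dp": [0, 0, 0.27], "twist": 0},
    {"dp": [0, 0, 0], "twist": 0},
    {"dp": [0, 0, 0], "twist": 0}
  ]
}}

```text
time_s: 4.8
ee_pos: [0.4667, -0.2944, 0.0154]
eef_rot: [3.141, 0.001, 1.701]
force: [0.6, 0.0, 0.3]
grip_width: 0.047
grip_force: 0.0
```

Emit:
{"op": "step_arm", "data": {
  "deltas": [
    {"dp": [0, 0, 0], "twist": 0},
    {"dp": [0, 0, 0], "twist": 0},
    {"dp": [0, 0, 0], "twist": 0},
    {"dp": [0, 0, 0], "twist": 0},
    {"dp": [0, 0, 0], "twist": 0},
    {"dp": [0, 0, 0], "twist": 0},
    {"dp": [0, 0, 0], "twist": 0},
    {"dp": [0, 0, 0], "twist": 0}
  ],
  "gripper": -1,
  "squeeze": 5
}}

```text
time_s: 5.6
ee_pos: [0.4667, -0.2938, 0.0147]
eef_rot: [3.142, 0.0, 1.702]
force: [0.9, 0.8, 1.6]
grip_width: 0.0095
grip_force: 5.0
```

Emit:
{"op": "step_arm", "data": {
  "deltas": [
    {"dp": [0, 0.065, -0.195], "twist": 0},
    {"dp": [0, 0.065, -0.195], "twist": 0},
    {"dp": [0, 0.09, -0.185], "twist": 0},
    {"dp": [0, 0.09, -0.185], "twist": 0},
    {"dp": [0, 0.114, -0.172], "twist": 0},
    {"dp": [0, 0.114, -0.172], "twist": 0},
    {"dp": [0, 0.135, -0.155], "twist": 0},
    {"dp": [0, 0.135, -0.155], "twist": 0},
    {"dp": [0, 0.155, -0.137], "twist": 0},
    {"dp": [0, 0.155, -0.137], "twist": 0},
    {"dp": [0, 0.171, -0.115], "twist": 0},
    {"dp": [0, 0.171, -0.115], "twist": 0}
  ]
}}

```text
time_s: 6.8
ee_pos: [0.5251, -0.2862, 0.0923]
eef_rot: [3.141, 0.001, 1.702]
force: [-2.6, -0.1, 2.3]
grip_width: 0.0099
grip_force: 5.0
```

Run:
```python
from h import *
goto([.4668+.154*.991,-.2939+.154*.131,.1045])
p,d=shot('scene'); P=world('scene',d)
q=p[150:260,90:200]
p2,d2=shot('top')
cv2.imwrite('pics/a2.png',cv2.resize(np.hstack([q,p2[160:270,280:390]])[...,::-1],None,fx=3.4,fy=3.4))
```

```text
yaw 97.53 ee [ 0.5251 -0.2862  0.0923] units [ 1.000e-03  2.378e+00 -3.050e-01] t 6.8 w 0.009896266745537506 F [-2.6 -0.1  2.3]
```

View pics/a2.png

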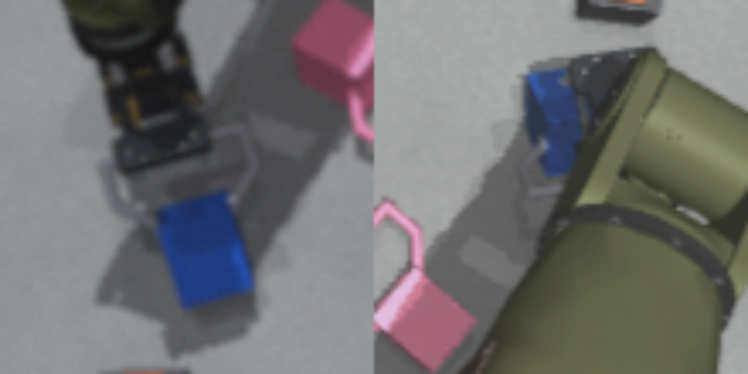

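The bin is pivoting up as intended: its tilted body is at about (205,250) in the left half, with the bail still in the gripper. I continue the arc.

Emit:
{"op": "step_arm", "data": {
  "deltas": [
    {"dp": [0, 0.184, -0.093], "twist": 0},
    {"dp": [0, 0.184, -0.093], "twist": 0},
    {"dp": [0, 0.195, -0.067], "twist": 0},
    {"dp": [0, 0.195, -0.067], "twist": 0},
    {"dp": [0, 0.2, -0.042], "twist": 0},
    {"dp": [0, 0.2, -0.042], "twist": 0},
    {"dp": [0, 0.205, -0.014], "twist": 0},
    {"dp": [0, 0.205, -0.014], "twist": 0},
    {"dp": [0, 0.205, 0.012], "twist": 0},
    {"dp": [0, 0.205, 0.012], "twist": 0},
    {"dp": [0, 0.2, 0.04], "twist": 0},
    {"dp": [0, 0.2, 0.04], "twist": 0}
  ]
}}

```text
time_s: 8.1
ee_pos: [0.6194, -0.2735, 0.1042]
eef_rot: [-3.141, -0.0, 1.702]
force: [0.7, 0.3, -0.1]
grip_width: 0.0097
grip_force: 5.0
```

Emit:
{"op": "step_arm", "data": {
  "deltas": [
    {"dp": [0, 0, 0], "twist": 0},
    {"dp": [0, 0, 0], "twist": 0},
    {"dp": [0, 0, 0], "twist": 0}
  ]
}}

```text
time_s: 8.4
ee_pos: [0.6185, -0.2737, 0.1043]
eef_rot: [-3.141, -0.0, 1.702]
force: [-0.1, 0.3, -0.6]
grip_width: 0.0097
grip_force: 5.0
```

Run:
```python
from h import *
goto([.4668+.154*.991,-.2939+.154*.131,.1045])
p,d=shot('scene'); P=world('scene',d)
q=p[150:260,90:200]
p2,d2=shot('top')
cv2.imwrite('pics/a3.png',cv2.resize(np.hstack([q,p2[160:270,280:390]])[...,::-1],None,fx=3.4,fy=3.4))
```

```text
yaw 97.52 ee [ 0.6185 -0.2737  0.1043] units [-0.004  0.022 -0.005] t 8.4 w 0.009704631467069588 F [-0.1  0.3 -0.6]
```

View pics/a3.png

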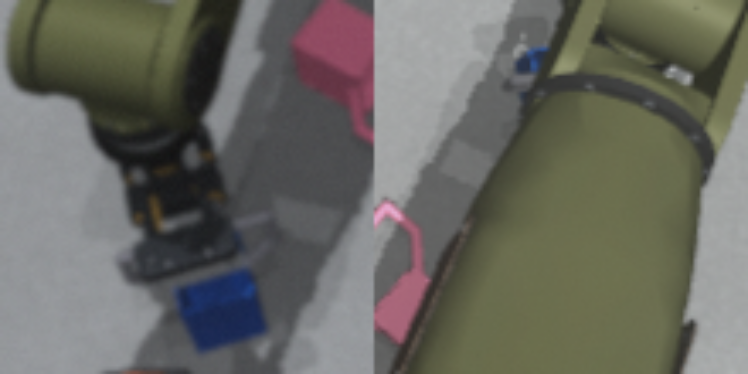

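It now stands upright, with the open top at (215,290) in the left half. I let go, rise clear and check.

Emit:
{"op": "step_arm", "data": {
  "deltas": [
    {"dp": [0, 0, 0], "twist": 0},
    {"dp": [0, 0, 0], "twist": 0},
    {"dp": [0, 0, 0], "twist": 0},
    {"dp": [0, 0, 0], "twist": 0},
    {"dp": [0, 0, -0.3], "twist": 0},
    {"dp": [0, 0, -0.6], "twist": 0},
    {"dp": [0, 0, -0.8], "twist": 0},
    {"dp": [0, -0.8, -0.3], "twist": 0},
    {"dp": [0, -0.9, 0], "twist": 0},
    {"dp": [0, -0.9, 0], "twist": 0},
    {"dp": [0, -0.9, 0], "twist": 0},
    {"dp": [0, 0, 0], "twist": 0}
  ],
  "gripper": 0.0
}}

```text
time_s: 9.7
ee_pos: [0.4774, -0.2926, 0.186]
eef_rot: [3.141, 0.001, 1.7]
force: [0.2, -0.4, -0.7]
grip_width: 0.0469
grip_force: 0.0
```

Run:
```python
from h import *
ims=[]
for n in ['top','scene']:
    p,d=shot(n); P=world(n,d); x,y,z=P[...,0],P[...,1],P[...,2]; ims.append(p)
    R=(x>.54)&(x<.69)&(y>-.36)&(y<-.19)
    b=P[R&(z>.108)&(z<.14)]; print(n,'bar',len(b),cv2.minAreaRect((b[:,:2]*1000).astype(np.float32)) if len(b)>3 else 0,np.median(b,0),np.percentile(b[:,2],95))
    f=P[R&(z>.06)&(z<.078)]; print('rim',len(f),cv2.minAreaRect((f[:,:2]*1000).astype(np.float32)))
goto([.6185,-.2737,.1043])
cv2.imwrite('pics/a4.png',cv2.resize(np.hstack([ims[1][150:260,90:200],ims[0][130:240,280:390]])[...,::-1],None,fx=3.4,fy=3.4))
```

```text
top bar 154 ((622.0553588867188, -271.93328857421875), (9.973528861999512, 121.62199401855469), 7.660514831542969) [ 0.62135774 -0.27048818  0.1261399 ] 0.130046182221131
rim 133 ((631.6466674804688, -301.36065673828125), (72.936767578125, 141.85366821289062), 19.218076705932617)
scene bar 203 ((621.8256225585938, -274.0114440917969), (12.345043182373047, 120.27566528320312), 7.881107807159424) [ 0.62301113 -0.27585338  0.1254748 ] 0.13003340035476188
rim 164 ((632.8470458984375, -296.4112243652344), (72.75155639648438, 133.7547149658203), 18.19331169128418)
yaw 97.48 ee [ 0.4801 -0.2923  0.1859] units [0.014 3.488 2.044] t 9.8 w 0.046592113934269125 F [-0.1  0.   0.4]
```

View pics/a4.png

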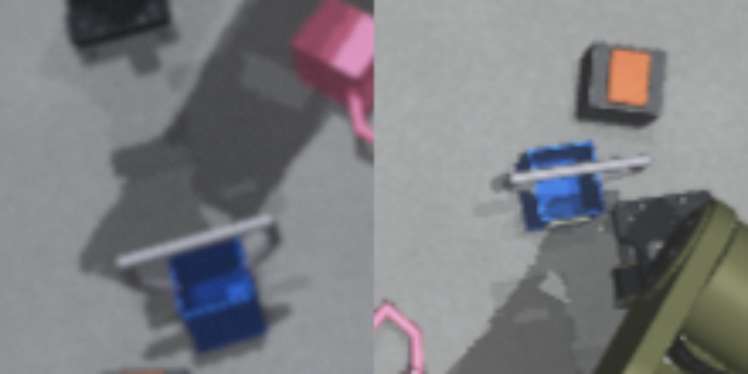

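The bin stands level on its base with the bar at z ≈ 0.122, and the gripper is clear of it. I regrip the bar 30 mm off-centre, on the −y side, so the fingers will miss the hook arm.

```bash
python3 -c "
from h import *
goto([.626,-.3027,.105])"
```

```text
yaw 97.48 ee [ 0.4801 -0.2923  0.1859] units [-0.729  3.58   2.027] t 9.8 w 0.046592113934269125 F [-0.1  0.   0.4]
```

Emit:
{"op": "step_arm", "data": {
  "deltas": [
    {"dp": [-0.18, 0.72, 0], "twist": 0},
    {"dp": [-0.18, 0.72, 0], "twist": 0},
    {"dp": [-0.18, 0.72, 0], "twist": 0},
    {"dp": [-0.19, 0.72, 0], "twist": 0},
    {"dp": [0, 0.5, 0], "twist": 0},
    {"dp": [0, 0.2, 0.2], "twist": 0},
    {"dp": [0, 0, 0.4], "twist": 0},
    {"dp": [0, 0, 0.5], "twist": 0},
    {"dp": [0, 0, 0.5], "twist": 0},
    {"dp": [0, 0, 0.42], "twist": 0},
    {"dp": [0, 0, 0], "twist": 0},
    {"dp": [0, 0, 0], "twist": 0}
  ]
}}

```text
time_s: 11.0
ee_pos: [0.6259, -0.3021, 0.1039]
eef_rot: [-3.142, -0.0, 1.702]
force: [-0.3, -0.4, -0.0]
grip_width: 0.0468
grip_force: 0.0
```

Emit:
{"op": "step_arm", "data": {
  "deltas": [
    {"dp": [0, 0, 0], "twist": 0},
    {"dp": [0, 0, 0], "twist": 0},
    {"dp": [0, 0, 0], "twist": 0},
    {"dp": [0, 0, 0], "twist": 0},
    {"dp": [0, 0, 0], "twist": 0},
    {"dp": [0, 0, 0], "twist": 0},
    {"dp": [0, 0, 0], "twist": 0}
  ],
  "gripper": -1,
  "squeeze": 45
}}

```text
time_s: 11.7
ee_pos: [0.6259, -0.3022, 0.1038]
eef_rot: [3.141, 0.0, 1.702]
force: [0.2, -0.2, 0.7]
grip_width: 0.0089
grip_force: 45.0
```

Emit:
{"op": "step_arm", "data": {
  "deltas": [
    {"dp": [0, 0, -0.1], "twist": 0},
    {"dp": [0, 0, -0.2], "twist": 0},
    {"dp": [0, 0, -0.3], "twist": 0},
    {"dp": [0, 0, -0.4], "twist": 0},
    {"dp": [0, 0, -0.4], "twist": 0},
    {"dp": [0, 0, -0.4], "twist": 0},
    {"dp": [0, 0, -0.4], "twist": 0},
    {"dp": [0, 0, -0.3], "twist": 0},
    {"dp": [0, 0, -0.2], "twist": 0},
    {"dp": [0, 0, -0.15], "twist": 0},
    {"dp": [0, 0, -0.05], "twist": 0},
    {"dp": [0, 0, 0], "twist": 0}
  ]
}}

```text
time_s: 12.9
ee_pos: [0.6258, -0.3022, 0.2195]
eef_rot: [-3.141, -0.0, 1.702]
force: [-0.3, -0.1, -2.3]
grip_width: 0.0088
grip_force: 45.0
```

Emit:
{"op": "step_arm", "data": {
  "deltas": [
    {"dp": [0, -0.2, 0], "twist": 0.3},
    {"dp": [0, -0.4, 0], "twist": 0.5},
    {"dp": [0, -0.5, 0], "twist": 0.5},
    {"dp": [0, -0.5, 0], "twist": 0.5},
    {"dp": [0, -0.5, 0], "twist": 0.5},
    {"dp": [0, -0.4, 0], "twist": 0.5},
    {"dp": [0, -0.2, 0], "twist": 0.5},
    {"dp": [0, 0, 0], "twist": 0.5},
    {"dp": [0, 0, 0], "twist": 0.5},
    {"dp": [0, 0, 0], "twist": 0.375},
    {"dp": [0, 0, 0], "twist": 0},
    {"dp": [0, 0, 0], "twist": 0}
  ]
}}

```text
time_s: 14.1
ee_pos: [0.5181, -0.3064, 0.2195]
eef_rot: [-3.141, -0.0, 1.376]
force: [0.0, -0.2, -2.8]
grip_width: 0.0086
grip_force: 45.0
```

```bash
python3 -c "
from h import *
goto([.519,.006,.221])"
```

```text
yaw 78.86 ee [ 0.5181 -0.3064  0.2195] units [ 7.667 -1.486 -0.036] t 14.1 w 0.008649762817852003 F [ 0.  -0.2 -2.8]
```

Emit:
{"op": "step_arm", "data": {
  "deltas": [
    {"dp": [0.3, -0.2, 0], "twist": 0},
    {"dp": [0.6, -0.2, -0.04], "twist": 0},
    {"dp": [0.8, -0.2, 0], "twist": 0},
    {"dp": [0.9, -0.2, 0], "twist": 0},
    {"dp": [0.9, -0.2, 0], "twist": 0},
    {"dp": [0.9, -0.2, 0], "twist": 0},
    {"dp": [0.9, -0.1, 0], "twist": 0},
    {"dp": [0.8, -0.1, 0], "twist": 0},
    {"dp": [0.7, -0.09, 0], "twist": 0},
    {"dp": [0.5, 0, 0], "twist": 0},
    {"dp": [0.27, 0, 0], "twist": 0},
    {"dp": [0.1, 0, 0], "twist": 0}
  ]
}}

```text
time_s: 15.3
ee_pos: [0.5192, 0.0067, 0.2213]
eef_rot: [-3.142, -0.0, 1.377]
force: [0.1, 0.4, -2.5]
grip_width: 0.0085
grip_force: 45.0
```

Emit:
{"op": "step_arm", "data": {
  "deltas": [
    {"dp": [0, 0, 0], "twist": 0},
    {"dp": [0, 0, 0], "twist": 0},
    {"dp": [0, 0, 0], "twist": 0},
    {"dp": [0, 0, 0], "twist": 0}
  ]
}}

```text
time_s: 15.7
ee_pos: [0.519, 0.0055, 0.2213]
eef_rot: [3.142, 0.0, 1.375]
force: [0.1, 0.3, -2.1]
grip_width: 0.0082
grip_force: 45.0
```

Run:
```python
from h import *
ims=[]
for n in ['top','scene']:
    p,d=shot(n); P=world(n,d); ims.append(p); x,y,z=P[...,0],P[...,1],P[...,2]
    hsv=cv2.cvtColor(p,cv2.COLOR_RGB2HSV)
    m=(hsv[...,0]>100)&(hsv[...,0]<130)&(hsv[...,1]>120)&(x>.4)&(x<.7)&(y>-.1)&(y<.12)&(z>.05)
    q=P[m]; print(n,len(q),np.percentile(q,[2,98],0).round(3) if len(q) else 0)
    b=P[(x>.45)&(x<.58)&(y>.03)&(y<.11)&(z>.2)&(z<.27)]
    if len(b)>3: print('bar',len(b),cv2.fitLine(b.astype(np.float32),cv2.DIST_HUBER,0,.001,.001).ravel(),np.percentile(b,[5,95],0).round(3).tolist())
goto([.6275-.0058,.0147-.0294,.221])
cv2.imwrite('pics/a5.png',cv2.resize(np.hstack([ims[1][130:270,190:330],ims[0][120:260,180:320]])[...,::-1],None,fx=2.8,fy=2.8))
```

```text
top 12 [[0.498 0.054 0.121]
 [0.506 0.065 0.187]]
scene 553 [[0.489 0.001 0.118]
 [0.559 0.061 0.188]]
bar 116 [ 0.17346339  0.75965905 -0.6267603   0.53336585  0.07165448  0.23273554] [[0.526, 0.043, 0.202], [0.539, 0.09, 0.245]]
yaw 78.8 ee [0.519  0.0057 0.2213] units [-2.000e-03  2.617e+00  8.000e-03] t 15.8 w 0.008710056372600939 F [-0.2 -0.7 -2.4]
```

View pics/a5.png

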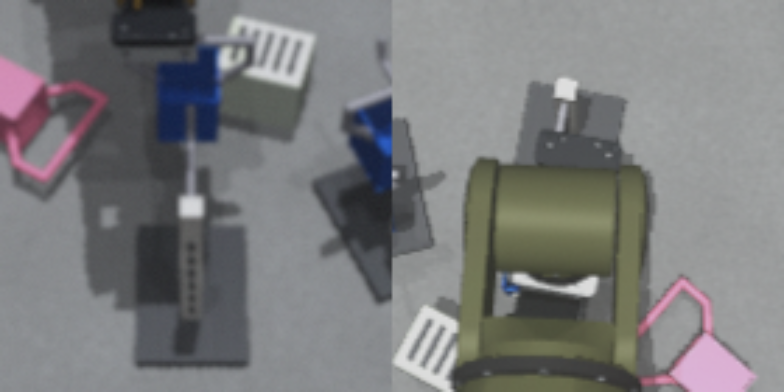

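The bin is held level in front of the empty hook. Its body is at (190,95) in the left half, with the rim at z 0.188 and the bar at about 0.240, so the hook tip fits between them. I thread it forward slowly.

Emit:
{"op": "step_arm", "data": {
  "deltas": [
    {"dp": [0, 0.1, 0], "twist": 0},
    {"dp": [0, 0.2, 0], "twist": 0},
    {"dp": [0, 0.25, 0], "twist": 0},
    {"dp": [0, 0.25, 0], "twist": 0},
    {"dp": [0, 0.25, 0], "twist": 0},
    {"dp": [0, 0.25, 0], "twist": 0},
    {"dp": [0, 0.25, 0], "twist": 0},
    {"dp": [0, 0.25, 0], "twist": 0},
    {"dp": [0, 0.15, 0], "twist": 0},
    {"dp": [0, 0, 0], "twist": 0}
  ]
}}

```text
time_s: 16.8
ee_pos: [0.5961, -0.0092, 0.2209]
eef_rot: [-3.141, 0.0, 1.376]
force: [-0.8, 0.4, -1.8]
grip_width: 0.0086
grip_force: 45.0
```

Emit:
{"op": "step_arm", "data": {
  "deltas": [
    {"dp": [0, 0.15, 0], "twist": 0},
    {"dp": [0, 0.2, 0], "twist": 0},
    {"dp": [0, 0.2, 0], "twist": 0},
    {"dp": [0, 0.1, 0], "twist": 0},
    {"dp": [0, 0, 0], "twist": 0},
    {"dp": [0, 0, 0], "twist": 0},
    {"dp": [0, 0, 0], "twist": 0}
  ]
}}

```text
time_s: 17.5
ee_pos: [0.6209, -0.014, 0.2213]
eef_rot: [-3.142, 0.0, 1.376]
force: [-0.7, -1.1, -3.3]
grip_width: 0.0087
grip_force: 45.0
```

Run:
```python
from h import *
goto([.6275-.0058,.0147-.0294,.221-.031])
ims=[]
for n in ['top','scene']:
    p,d=shot(n); P=world(n,d); ims.append(p); x,y,z=P[...,0],P[...,1],P[...,2]
    hsv=cv2.cvtColor(p,cv2.COLOR_RGB2HSV)
    m=(hsv[...,0]>100)&(hsv[...,0]<130)&(hsv[...,1]>120)&(x>.4)&(x<.7)&(y>-.1)&(y<.12)&(z>.05)
    q=P[m]; print(n,len(q),np.percentile(q,[2,98],0).round(3) if len(q) else 0)
cv2.imwrite('pics/a6.png',cv2.resize(np.hstack([ims[1][130:270,190:330],ims[0][100:240,180:320]])[...,::-1],None,fx=2.8,fy=2.8))
```

```text
yaw 78.83 ee [ 0.6209 -0.014   0.2213] units [-0.013  0.023  0.783] t 17.5 w 0.008728646529350702 F [-0.7 -1.1 -3.3]
top 10 [[0.602 0.022 0.116]
 [0.642 0.042 0.307]]
scene 404 [[ 0.593 -0.02   0.117]
 [ 0.662  0.042  0.189]]
```

View pics/a6.png

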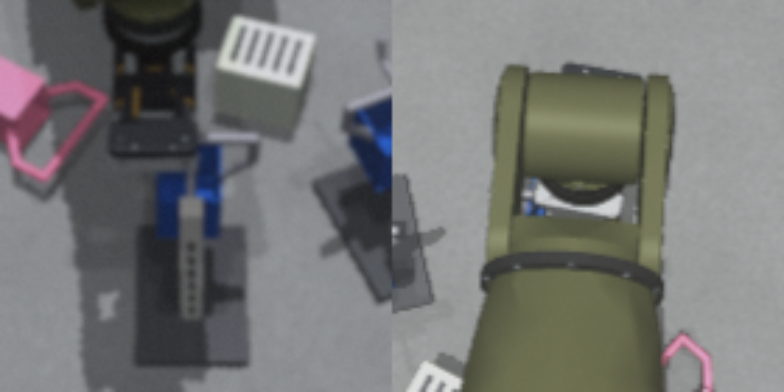

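The bin's bail is behind the tip: the body is at (190,200) in the left half, in front of the post, and nothing has touched. I lower it onto the arm.

Emit:
{"op": "step_arm", "data": {
  "deltas": [
    {"dp": [0, 0, 0.1], "twist": 0},
    {"dp": [0, 0, 0.2], "twist": 0},
    {"dp": [0, 0, 0.2], "twist": 0},
    {"dp": [0, 0, 0.12], "twist": 0},
    {"dp": [0, 0, 0.05], "twist": 0},
    {"dp": [0, 0, 0.02], "twist": 0},
    {"dp": [0, 0, 0], "twist": 0}
  ]
}}

```text
time_s: 18.3
ee_pos: [0.6211, -0.0141, 0.1938]
eef_rot: [3.141, -0.0, 1.376]
force: [-0.0, -0.3, -2.6]
grip_width: 0.0091
grip_force: 45.0
```

Emit:
{"op": "step_arm", "data": {
  "deltas": [
    {"dp": [0, 0, 0.03], "twist": 0},
    {"dp": [0, 0, 0.03], "twist": 0},
    {"dp": [0, 0, 0], "twist": 0},
    {"dp": [0, 0, 0], "twist": 0}
  ]
}}

```text
time_s: 18.7
ee_pos: [0.6211, -0.0141, 0.1913]
eef_rot: [3.142, -0.0, 1.376]
force: [-1.0, -0.2, -3.1]
grip_width: 0.0091
grip_force: 45.0
```

Emit:
{"op": "step_arm", "data": {
  "deltas": [
    {"dp": [0, 0, 0.025], "twist": 0},
    {"dp": [0, 0, 0], "twist": 0},
    {"dp": [0, 0, 0], "twist": 0},
    {"dp": [0, 0, 0], "twist": 0}
  ]
}}

```text
time_s: 19.1
ee_pos: [0.6211, -0.0141, 0.1905]
eef_rot: [3.141, -0.0, 1.376]
force: [-0.4, -1.7, 1.0]
grip_width: 0.0086
grip_force: 45.0
```

Emit:
{"op": "step_arm", "data": {
  "deltas": [
    {"dp": [0, 0, 0.015], "twist": 0},
    {"dp": [0, 0, 0], "twist": 0},
    {"dp": [0, 0, 0], "twist": 0},
    {"dp": [0, 0, 0], "twist": 0}
  ]
}}

```text
time_s: 19.5
ee_pos: [0.6212, -0.0141, 0.1899]
eef_rot: [3.141, 0.0, 1.376]
force: [-0.7, -1.8, 2.0]
grip_width: 0.0085
grip_force: 45.0
```

Contact is made: the force changed from −3 N to +2 N. I loosen gradually and open.

Emit:
{"op": "step_arm", "data": {
  "deltas": [
    {"dp": [0, 0, 0], "twist": 0},
    {"dp": [0, 0, 0], "twist": 0},
    {"dp": [0, 0, 0], "twist": 0}
  ],
  "squeeze": 4
}}

```text
time_s: 19.8
ee_pos: [0.6211, -0.014, 0.1896]
eef_rot: [3.141, -0.0, 1.376]
force: [1.3, 0.3, 0.7]
grip_width: 0.0095
grip_force: 4.0
```

Emit:
{"op": "step_arm", "data": {
  "deltas": [
    {"dp": [0, 0, 0], "twist": 0},
    {"dp": [0, 0, 0], "twist": 0},
    {"dp": [0, 0, 0], "twist": 0},
    {"dp": [0, 0, 0], "twist": 0},
    {"dp": [0, 0, 0], "twist": 0},
    {"dp": [0, 0, 0], "twist": 0}
  ],
  "gripper": -0.3
}}

```text
time_s: 20.4
ee_pos: [0.6211, -0.0141, 0.1897]
eef_rot: [3.142, -0.0, 1.376]
force: [-0.4, 0.6, -0.5]
grip_width: 0.0327
grip_force: 0.0
```

Emit:
{"op": "step_arm", "data": {
  "deltas": [
    {"dp": [0, 0, -0.1], "twist": 0},
    {"dp": [0, 0, -0.2], "twist": 0},
    {"dp": [0, 0, -0.4], "twist": 0},
    {"dp": [0, 0, -0.6], "twist": 0},
    {"dp": [0, 0, -0.8], "twist": 0},
    {"dp": [0, -0.7, -0.4], "twist": 0},
    {"dp": [0, -0.9, 0], "twist": 0},
    {"dp": [0, -0.9, 0], "twist": 0},
    {"dp": [0, -0.9, 0], "twist": 0},
    {"dp": [0, -0.9, 0], "twist": 0},
    {"dp": [0, -0.5, 0], "twist": 0},
    {"dp": [0, 0, 0], "twist": 0}
  ]
}}

```text
time_s: 21.6
ee_pos: [0.4314, 0.0235, 0.2912]
eef_rot: [3.139, -0.0, 1.376]
force: [-0.1, -0.4, 0.2]
grip_width: 0.0333
grip_force: 0.0
```

Emit:
{"op": "step_arm", "data": {
  "deltas": [
    {"dp": [-0.9, 0, 0], "twist": 0},
    {"dp": [-0.9, 0, 0], "twist": 0},
    {"dp": [-0.9, 0, 0], "twist": 0},
    {"dp": [-0.9, 0, 0], "twist": 0},
    {"dp": [-0.9, 0, 0], "twist": 0},
    {"dp": [-0.9, 0, 0], "twist": 0},
    {"dp": [0, 0, 0], "twist": 0},
    {"dp": [0, 0, 0], "twist": 0},
    {"dp": [0, 0, 0], "twist": 0},
    {"dp": [0, 0, 0], "twist": 0}
  ]
}}

```text
time_s: 22.6
ee_pos: [0.3913, -0.188, 0.2899]
eef_rot: [3.141, 0.0, 1.377]
force: [0.2, -0.8, 0.1]
grip_width: 0.0329
grip_force: 0.0
```

Run:
```python
from h import *
ims=[]
def meas(n):
    p,d=shot(n); P=world(n,d); x,y,z=P[...,0],P[...,1],P[...,2]
    b=P[(x>.57)&(x<.67)&(abs(y-.015)<.08)&(z>.2)&(z<.222)]
    print(n,cv2.minAreaRect((b[:,:2]*1000).astype(np.float32)),np.percentile(b[:,2],90))
    hsv=cv2.cvtColor(p,cv2.COLOR_RGB2HSV)
    m=(hsv[...,0]>100)&(hsv[...,0]<130)&(hsv[...,1]>120)&(x>.5)&(x<.7)&(y>-.1)&(y<.12)&(z>.05)
    print(np.percentile(P[m],[2,50,98],0).round(4).tolist()); return p
for i in range(3): ims=[meas('top'),meas('scene')]
for l in ['drive','capacitor','transformer']:
    r=ctrl.cut_out('top',l)
    for k in r[:1]:
        Q=np.load('top0.npy'); print(l,(np.array(k['rect'])*[512,384,512,384]).astype(int))
print(ctrl.get_obs()['time_s'],ctrl.get_obs()['ee_pos'])
cv2.imwrite('pics/a7.png',cv2.resize(np.hstack([ims[1][110:270,190:370],ims[0][120:280,120:300]])[...,::-1],None,fx=2.2,fy=2.2))
```

```text
top ((625.9462890625, 15.191844940185547), (73.857177734375, 98.13395690917969), 24.799942016601562) 0.21565279619626473
[[0.595, -0.0151, 0.0858], [0.6246, 0.0121, 0.0916], [0.6602, 0.0464, 0.1591]]
scene ((627.1820678710938, 12.81521987915039), (103.62251281738281, 68.10746002197266), 47.436431884765625) 0.21534483928087908
[[0.5922, -0.0162, 0.0865], [0.6099, 0.0215, 0.1182], [0.6624, 0.0443, 0.159]]
top ((625.5885009765625, 14.996749877929688), (72.77002716064453, 98.51693725585938), 24.593332290649414) 0.21527065339496643
[[0.5951, -0.0151, 0.0852], [0.6245, 0.012, 0.0913], [0.6601, 0.0462, 0.1602]]
scene ((628.13671875, 12.77655029296875), (72.26298522949219, 100.0194320678711), 24.19878578186035) 0.2155438839452083
[[0.5919, -0.0165, 0.0871], [0.6112, 0.0174, 0.1183], [0.6628, 0.0442, 0.1586]]
top ((625.9049072265625, 15.273170471191406), (74.08832550048828, 97.2313461303711), 25.396461486816406) 0.21543015848386018
[[0.5953, -0.0152, 0.086], [0.6246, 0.012, 0.0918], [0.6599, 0.0464, 0.1601]]
scene ((625.096435546875, 14.507274627685547), (106.44940948486328, 66.6283950805664), 50.58203887939453) 0.21544283034930362
[[0.5917, -0.0163, 0.0871], [0.6116, 0.0173, 0.1189], [0.6626, 0.0439, 0.1592]]
drive [181 230 219 262]
capacitor [129 227 151 241]
transformer [339 143 365 171]
23.05 [ 0.39086581 -0.18870796  0.28969599]
```

View pics/a7.png

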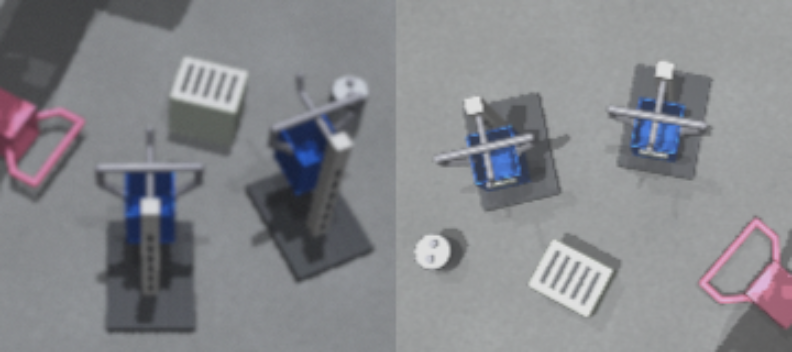

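The bin hangs still and level on the empty hook (right half, (658,120)), centred on the arm and clear of the post. The other bin and the bystanders are where they were. I hand in.

```bash
python3 -c "
from station import ctrl
print(ctrl.hand_in())"
```

```text
the job is handed in; nothing more can be done
None
```

The bin was set upright on the bench and released, then hung by its bail on the empty hook, where it hangs still; the other bin, drive unit, transformer and capacitor look unmoved, and the job was handed in at about 23 s (no verdict returned).

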